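# Wedge a carving block tight in a bench holder with a tapered spacer blade

### The arm

A 6-joint arm with a two-finger parallel gripper is mounted at the origin on a cart in front of the work surface, level with it; the furniture and walls round the work are solid. World frame = base frame: x ahead of the robot, y to its left, z up, the work surface at z = 0. Lengths are in m, angles in rad, forces in N, time in s.
With the tool pointing down it reaches from about 0.35 to 0.725 m from the base axis. Payload 6 kg.
Tool frame: the origin (TCP) lies midway between the tips of the shut fingers; the grasp point (between the pads) lies 19 mm behind it; z points along the fingers, y is the line along which they close (so a half turn about z gives the same grasp; the last joint's range is limited). The gripper opens to 85 mm and grips with 20 to 120 N. Pads are 22 mm wide; open, the fingers measure 114 mm over their backs; the gripper's body (76 mm by 85 mm) begins 54 mm behind the grasp point. The pads swing forward as they close: fully open they stand 13 mm farther back than shut.
Start: joints at [0.334, 0.04, 0.085, 0, -1.615, -0.334], TCP at [0.6, 0, 0.231] pointing down, gripper open.
Joint ranges: [-2.56, 2.56], [-1.29, 2.01], [-1.08, 1.49], [-3.29, 1.98], [-2.81, -0.18], [-2.99, 2.99]. Speed limits (rad/s): [2.57, 2.57, 3.01, 3.14, 3.14, 3.14].

### API

Orientations are given as a unit quaternion [x, y, z, w].
In Python, from workcell import env, cams gives the robot as it stands. The module is installed in compiled form; this text tells all that it offers.
- The arm moves only by the shell command python3 -m crank 'ROWS' [FORCE]. ROWS is JSON, a list of rows, each a list of 7 numbers: the shift along the world's x, y, z in m, then the turn, a rotation vector about the world's x, y, z in degrees, then the opening in per cent of the stroke, from 0 (shut) to 100 (fully open). A call has exactly 10 rows; each row shifts and turns the commanded pose from where the row before left it; what a row does not reach is not made up. A row lasts 1/8 s, in which the tool goes at most 62.5 mm and 10.7 degrees, less where a joint would pass 70% of its speed; a pose out of reach is approached as far as the arm can. A call with a gripper value outside its range is refused whole. The fingers move at their own pace and stop on an object; FORCE is the grip in N (left out, the last holds). Time passes only in rows, so rows that do not move let the fingers close, or fill a call up. It gives the time, the measured TCP pose, the force, the opening and the grip force at its end, in the units of the state.
- env.observe(): the state, without advancing time (a new reading comes with each control period).
- cams.camera(name): name is "scene" or "side" or "wrist"; returns the picture (400x640x3 uint8, red, green, blue); there is no depth.
- cams.camera_params(name): a dict with "K" (3x3 intrinsics, pixels), "k1" (the pictures are not rectified: a ray, as slopes to the right and down, at radius r is drawn at 1 + k1 r^2 times it, then the intrinsics apply), "R" (3x3) and "t" (3): a world point X has camera coordinates R X + t. Camera axes: x right, y down, z forward; pixel columns grow to the right and rows downward; lengths in m; the calibration is good to about 2 mm. A picture is of the moment at which its call begins: read the wrist's pose just before it. camera_params takes no time and is no camera call; for the wrist camera it gives the pose at the moment of the call.
- env.finish_job(): hands the job in; it is judged then, once.
The state is a dict: "time_s": time; "q": joint angles; "joint_velocities": joint speeds; "tau": joint torques, N m; "tcp_pos": TCP position; "tool_rot": TCP orientation; "wrist_force": force on the tool from outside, world axes, zero at the start; "torque": the same for the moment, N m; "finger_gap": finger opening in m; "grasp_force": force on a finger pad.
Only numpy, scipy, OpenCV 4.12 (cv2) and the standard library are available. Lean on these libraries where they do the work, as an engineer would, in place of code of your own. Each camera call takes 0.05 s, during which the arm holds its last target. There are 200 camera calls.

### The job

Lay the carving block flat in the bench holder, carved face up, its long side along the fixed fence and its end against the end stop; then slide the red-handled tapered spacer blade, nose first, into the gap between the block and the slanted sprung fence until you feel it bite. It must stay tight by itself once you let go, but must not be forced, and everything else on the table stays where it is.

Things in the scene. Friction and masses are not known exactly. Their poses are not given: they have to be found in the camera images.
- holder: Bench holder, fixed, placed anew each time: pale plywood base 230 x 190 x 12 mm carrying beech fences 12 mm high (tops 24 mm above the table). Origin: centre of its underside. x points from the open front (robot side) to the end stop, whose face is at x = +85 mm; y to the left, to the fixed fence, whose face is at y = +45 mm (fence from x = -20 to +101); z up. No fence in front of x = -40.
- seat (a point): Point on the holder's base (12 mm above the table) under the centre of a fully seated block: 30 mm ahead and 15 mm left of the holder's origin, same axes. A block seated there touches the end stop (55 mm ahead of this point) and the fixed fence (30 mm to the left) with its long side along x.
- gap_mouth (a point): Front of the gap: on the holder's base at the near right corner of a seated block; holder's axes. The gap runs along +x, right of this point. The slanted fence (knobs to 32 mm above the table) runs from 15 mm before to 70 mm past it, closing in 1 in 10 like the blade; its beech strip is sprung, 8 N per mm, 2.5 mm travel. It is reset unmeasured each time: gap 11 to 17 mm here, 4 to 10 at the rear.
- block_centre (a point): Centre of the loose brown carving block: 110 mm long (x), 60 wide (y), 42 high (z), 0.14 to 0.26 kg, a leaf carved in its top; either end may go to the end stop. It starts flat on the table (this point 21 mm up). Grip it across the width in its upper half, fingertips at least 15 mm above its underside, so that they clear the 12 mm fences.
- blade_handle (a point): Middle of the red handle of the loose spacer blade (pale wood, 0.06 to 0.09 kg), 28 mm above its underside: the grip point. Handle 45 mm long (x), 20 wide (y), 44 high; its rear end is 22.5 mm behind this point; the blade proper (100 long, 20 high) starts 22.5 mm ahead. x points to the nose, z up. It starts upright on the table.
- blade_nose (a point): Middle of the spacer blade's front end, 10 mm above its underside; 122.5 mm ahead and 5 mm left of the handle point, same axes. Rounded, 9 mm thick here, evenly thicker to 19 mm at the handle. The left face (+y) is straight, parallel to x, 4.5 mm left of this point, and goes against the block; the right face is slanted. It slides on the holder's base, its underside 12 mm above the table.
- blade_tail (a point): Middle of the rear end face of the red handle (20 wide, 44 high), 22 mm above the blade's underside. The blade bites when its nose is 20 to 80 mm past the gap's mouth; from there the push grows 1 to 2 N per mm, and about 9 N leaves it tight. Slide it with the straight face lightly on the block; if held askew it slackens when let go, and a push of 9 N here squares it.
- white_jar: Bystander: white jar, 42 mm across, 64 mm high; origin at the centre of its underside.
- ochre_jar: Bystander: ochre jar with a black cap, 39 mm across, 48 mm high; origin at the centre of its underside.
- spoon_blank: Bystander: wooden spoon, 163 x 42 x 24 mm, long side along its y; origin at the centre of its underside.
- sanding_block: Bystander: cork sanding block, 56 x 85 x 24 mm; origin at the centre of its underside.
- sharpener: Bystander: small grey pencil sharpener, 15 x 26 x 14 mm; origin at its underside.

How it is judged:
On the way, in this order (a step that is already met when the one before it is completed fails the run):
1. the block lies flat in the holder, within 8 mm of the end stop and 6 mm of the fixed fence (x of block_centre in the frame of holder between 0.022 and 0.034 m and y of block_centre in the frame of holder between 0.009 and 0.018 m and z of block_centre in the frame of holder between 0.03 and 0.036 m and angle between block_centre's own z axis and vertical below 0.06 rad and angle between the x axis of block_centre and the x axis of holder, either way round below 0.08 rad), for 0.2 s.
2. the blade, with the robot's fingers on it, bites in the gap beside the block: it presses on the block with more than 1 N (x of blade_nose in the frame of holder between -0.012 and 0.072 m and y of blade_nose in the frame of holder between -0.026 and -0.014 m and contact force between blade and block above 1 N and contact force between the fingers and blade above 2 N), for 0.1 s.
At the end, for the whole second after the job is handed in: The block lies flat and still in the holder, within 4.5 mm of the end stop and 3.5 mm of the fixed fence, square to 2 degrees; the blade, let go, lies flat in the gap beside it, its nose 13 to 97 mm past the block's near end, and still presses on the block with over 1 N (x of block_centre in the frame of holder between 0.0255 and 0.034 m and y of block_centre in the frame of holder between 0.0115 and 0.018 m and z of block_centre in the frame of holder between 0.03 and 0.036 m and angle between block_centre's own z axis and vertical below 0.04 rad and angle between the x axis of block_centre and the x axis of holder, either way round below 0.04 rad and x of blade_nose in the frame of holder between -0.012 and 0.072 m and y of blade_nose in the frame of holder between -0.026 and -0.014 m and z of blade_nose in the frame of holder between 0.018 and 0.028 m and angle between blade_nose's own z axis and vertical below 0.08 rad and contact force between blade and block above 1 N and linear speed of each of block, blade below 0.01 m/s); the robot touches nothing.
It fails at once if the blade is forced: it presses on the block with over 15 N (contact force between blade and block above 15 N).
It fails at once if a bystander is pushed more than 20 mm (distance of any of white_jar, ochre_jar, spoon_blank, sanding_block, sharpener from where it was at the start of the episode above 0.02 m).
It also fails if it takes over 72 s, if anything falls off the work surface, if the arm or the gripper's body presses on something with over 40 N, if the wrist force passes 120 N, or if a joint passes its speed limit or range.

## Working session

There is one attempt and no reset: what is moved stays moved. The work goes in short steps, Python scripts to look and compute and a shell command to move; the robot and the scene stay as the last step left them, time stands still between calls to the robot, and variables do not carry over. Pictures are saved under pics/ and viewed, at most 10 in all, crops included, and the job is handed in when it is done.

```bash
mkdir -p pics; cat > h.py <<'E'
import numpy as np, cv2
from workcell import env, cams
def snap(n,f):
    p=cams.camera_params(n); im=np.array(cams.camera(n)); cv2.imwrite('pics/'+f,im[:,:,::-1]); np.savez('pics/'+f[:-4]+'.npz',im=im,**{k:np.array(p[k]) for k in('K','k1','R','t')}); return im,p
def load(f):
    d=np.load('pics/'+f+'.npz'); return d['im'],{k:d[k] for k in('K','k1','R','t')}
def ray(p,uv):
    uv=np.atleast_2d(np.array(uv,float)); K=np.array(p['K']); d=np.array([float(p['k1']),0,0,0,0.])
    n=cv2.undistortPoints(uv[:,None],K,d,None,None,None)[:,0]
    R=np.array(p['R']); return -R.T@np.array(p['t']), np.c_[n,np.ones(len(n))]@R
def onz(p,uv,z):
    c,d=ray(p,uv); s=(z-c[2])/d[:,2]; return c+d*s[:,None]
def proj(p,X):
    X=np.atleast_2d(X); r,_=cv2.Rodrigues(np.array(p['R'])); 
    return cv2.projectPoints(X.astype(float),r,np.array(p['t'],float),np.array(p['K']),np.array([float(p['k1']),0,0,0,0.]))[0][:,0]
E
python3 - <<'E'
from h import *
a,p=snap('scene','s1.png');b,q=snap('side','d1.png')
for x in(p,q): print(np.round(-np.array(x['R']).T@np.array(x['t']),3),x['k1'],np.round(x['K'],0).tolist())
print(env.observe())
E
```

```text
[0.113 0.663 0.62 ] 0.00035943631017101564 [[377.0, 0.0, 317.0], [0.0, 377.0, 199.0], [0.0, 0.0, 1.0]]
[1.112 0.478 0.699] -0.034267726322474414 [[364.0, 0.0, 322.0], [0.0, 364.0, 196.0], [0.0, 0.0, 1.0]]
{'time_s': 0.1, 'q': array([ 3.33705325e-01,  4.07517204e-02,  8.38565894e-02, -3.97885290e-04,
       -1.61549471e+00, -3.33719748e-01]), 'joint_velocities': array([-0.0013015 , -0.00128802,  0.00368325,  0.00275692,  0.00223131,
        0.00148209]), 'tau': array([-5.15327309e-03, -3.69345725e+01,  3.48282552e+01,  6.95181236e+00,
       -4.58455834e-03,  1.14540936e-05]), 'tcp_pos': array([5.99690244e-01, 6.78630339e-05, 2.30351009e-01]), 'tool_rot': array([ 7.07107617e-01, -7.07105468e-01, -5.26589600e-04,  6.30101347e-04]), 'wrist_force': array([ 0.77892895, -0.43075175,  0.12907531]), 'torque': array([0.02682859, 0.03481358, 0.0036294 ]), 'grasp_force': 0.0, 'finger_gap': 0.08539493217630868}
```

View pics/s1.png

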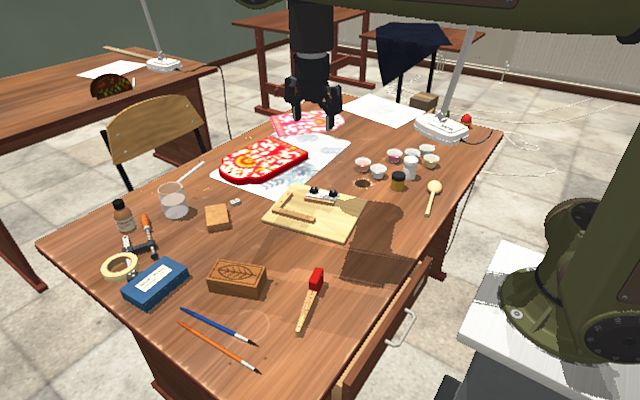

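View pics/d1.png

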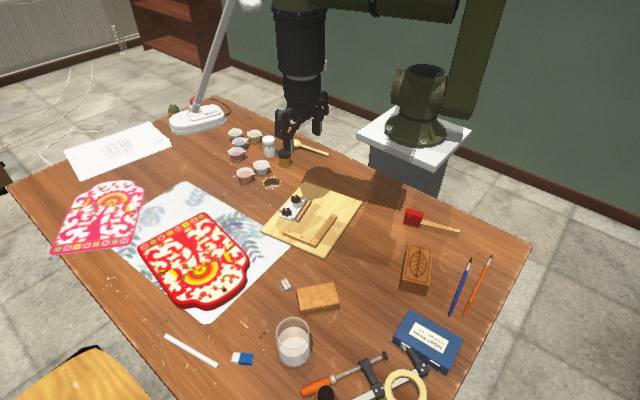

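The scene view shows the block at (237,278), the blade with its handle at (317,280) and nose at (299,330), and the holder around (315,213). The side view shows the same things: block (417,268), handle (413,217), holder (312,215). I'll measure them roughly and make one enlarged crop.

```bash
python3 - <<'E'
from h import *
a,p=load('s1');b,q=load('d1')
c1=cv2.resize(a[175:340,195:375],None,fx=2.2,fy=2.2,interpolation=2); c2=cv2.resize(b[175:300,255:465],None,fx=1.9,fy=1.9,interpolation=2)
o=np.zeros((600,400,3),np.uint8); o[:363,:396]=c1; o[363:600,:399]=c2
cv2.imwrite('pics/c1.png',cv2.resize(o,None,fx=1.0,fy=1.0)[:,:,::-1])
print('block top side',onz(q,[(417,268)],.042).round(3),'scene',onz(p,[(237,272)],.042).round(3))
for n,u,v in(('handle',(317,275),(413,216)),('nose',(298,330),(460,233))): print(n,onz(p,[u],.03).round(3),onz(q,[v],.03).round(3))
print('holder',onz(p,[(315,213)],.012).round(3),onz(q,[(312,216)],.012).round(3))
# holder mask corners: pale
for im,pp,box in((a,p,(255,180,372,250)),(b,q,(255,180,370,262))):
    h=cv2.cvtColor(im,cv2.COLOR_RGB2HSV); x0,y0,x1,y1=box
    for (u,v) in [(340,225),(330,205),(300,240)]: print(h[v,u],end=' ')
print()
E
```

```text
Traceback (most recent call last):
ValueError: could not broadcast input array from shape (238,399,3) into shape (237,399,3)
```

```bash
python3 - <<'E'
from h import *
a,p=load('s1');b,q=load('d1')
print('block top side',onz(q,[(417,268)],.042).round(3),'scene',onz(p,[(237,272)],.042).round(3))
for n,u,v in(('handle',(317,275),(413,216)),('nose',(298,330),(460,233))): print(n,onz(p,[u],.03).round(3),onz(q,[v],.03).round(3))
print('holder',onz(p,[(315,213)],.012).round(3),onz(q,[(312,216)],.012).round(3))
w=cams.camera_params('wrist'); R=np.array(w['R']); print('wrist cam',(-R.T@np.array(w['t'])).round(3),R.round(2).tolist(),np.round(w['K'],0).tolist(),w['k1'])
E
```

```text
block top side [[0.584 0.325 0.042]] scene [[0.567 0.316 0.042]]
handle [[0.433 0.219 0.03 ]] [[0.431 0.231 0.03 ]]
nose [[0.384 0.347 0.03 ]] [[0.407 0.352 0.03 ]]
holder [[0.573 0.031 0.012]] [[0.589 0.017 0.012]]
wrist cam [ 0.6   -0.08   0.373] [[-1.0, -0.0, 0.0], [-0.0, 0.95, 0.31], [-0.0, 0.31, -0.95]] [[358.0, 0.0, 317.0], [0.0, 358.0, 197.0], [0.0, 0.0, 1.0]] -0.0727929666075599
```

```bash
python3 - <<'E'
from h import *
snap('wrist','w1.png')
E
```

```text
(no output)
```

View pics/w1.png

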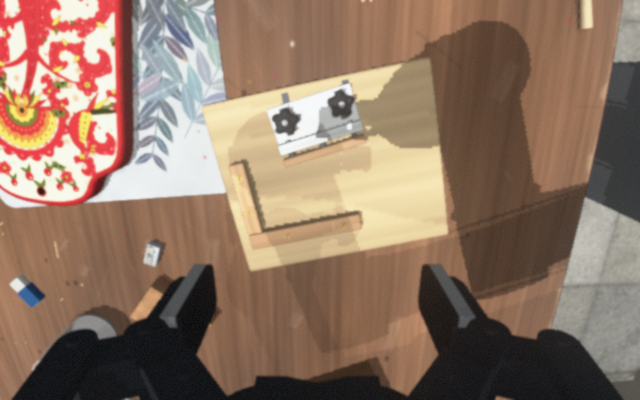

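The wrist view shows the holder's base with corners at about (204,106), (430,58), (448,235) and (251,270). The fixed fence and end stop meet at (258,236), and the beech strip runs from (284,161) to (365,140).

```bash
python3 - <<'E'
from h import *
a,p=load('w1'); g=cv2.cvtColor(a,cv2.COLOR_RGB2GRAY)
c=np.array([(204,106),(430,58),(448,235),(251,270)],np.float32)
c2=cv2.cornerSubPix(g,c[:,None].copy(),(5,5),(-1,-1),(3,50,.01))[:,0]; print(c2.round(1).tolist())
M=np.array([(.115,-.095),(-.115,-.095),(-.115,.095),(.115,.095)])
for cc in(c,c2):
    W=onz(p,cc,.012)[:,:2]; print([round(float(np.linalg.norm(W[i]-W[i-1])),3) for i in range(4)])
    U=M-M.mean(0);V=W-W.mean(0); th=np.arctan2((U[:,0]*V[:,1]-U[:,1]*V[:,0]).sum(),(U*V).sum()); print('holder',W.mean(0).round(4),np.degrees(th).round(2))
R=np.array([[np.cos(th),-np.sin(th)],[np.sin(th),np.cos(th)]]); o=W.mean(0)
def toh(uv,z): return ((onz(p,uv,z)[:,:2]-o)@R).round(4).tolist()
print('strip',toh([(284,161),(366,140)],.024),'fence top inner',toh([(262,232),(361,212)],.024),'stop',toh([(245,160),(262,232)],.024))
for n,l in(('seat',(.03,.015)),('mouth',(-.025,-.015))): print(n,(o+R@np.array(l)).round(4))
E
```

```text
[[201.5, 105.80000305175781], [429.1000061035156, 57.79999923706055], [447.3999938964844, 233.5], [250.1999969482422, 270.3999938964844]]
[0.187, 0.225, 0.189, 0.226]
holder [0.5827 0.0144] 11.4
[0.188, 0.226, 0.187, 0.226]
holder [0.584 0.014] 11.66
strip [[0.044, -0.0251], [-0.0393, -0.0294]] fence top inner [[0.0846, 0.0451], [-0.0221, 0.0439]] stop [[0.0819, -0.034], [0.0846, 0.0451]]
seat [0.6104 0.0348]
mouth [ 0.5626 -0.0057]
```

```bash
python3 -m crank '[[-0.012,0.04,0.005,0,0,0,100],[-0.012,0.04,0.005,0,0,0,100],[-0.012,0.04,0.005,0,0,0,100],[-0.012,0.04,0.005,0,0,0,100],[-0.012,0.04,0,0,0,0,100],[-0.012,0.04,0,0,0,0,100],[-0.012,0.04,0,0,0,0,100],[-0.012,0.04,0,0,0,0,100],[0,0,0,0,0,0,100],[0,0,0,0,0,0,100]]'; python3 -c "
from h import *
snap('wrist','w2.png')"
```

```text
time_s: 1.4
tcp_pos: [0.5039, 0.3199, 0.251]
tool_rot: [0.707, -0.707, 0.0, 0.0]
wrist_force: [-0.5, 0.5, -0.1]
finger_gap: 0.0852
grasp_force: 0.0
```

View pics/w2.png

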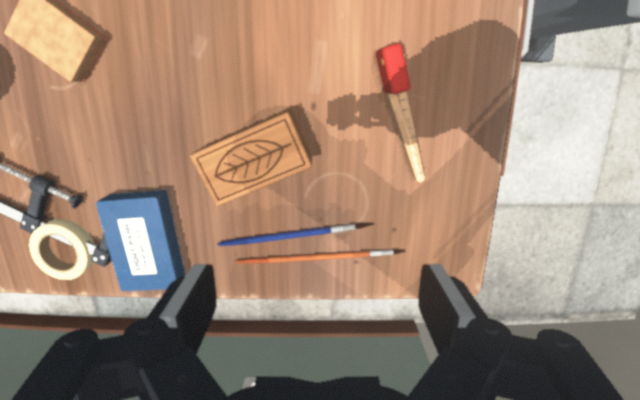

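The wrist view shows the block's top face with corners at about (191,158), (289,113), (312,163) and (218,203). The red handle spans (377..410, 42..95) and the nose is at (420,178).

```bash
python3 - <<'E'
from h import *
a,p=load('w2'); g=cv2.cvtColor(a,cv2.COLOR_RGB2GRAY)
c=np.array([(191,157),(289,113),(311,163),(218,203)],np.float32)
c=cv2.cornerSubPix(g,c[:,None].copy(),(4,4),(-1,-1),(3,50,.01))[:,0]; print(c.round(1).tolist())
W=onz(p,c,.042)[:,:2]; print([round(float(np.linalg.norm(W[i]-W[i-1])),3) for i in range(4)]); print('block',W.mean(0).round(4))
d=(W[0]+W[3]-W[1]-W[2]); print('long axis deg',np.degrees(np.arctan2(d[1],d[0])).round(2))
h=cv2.cvtColor(a,cv2.COLOR_RGB2HSV); m=(((h[...,0]<8)|(h[...,0]>172))&(h[...,1]>190)&(h[...,2]>110)).astype(np.uint8); m[:30]=0;m[120:]=0;m[:,:350]=0;m[:,450:]=0
ct=max(cv2.findContours(m,0,2)[0],key=cv2.contourArea); r=cv2.minAreaRect(ct); print(r); b=cv2.boxPoints(r)
print('red box at .044',onz(p,b,.044).round(4)[:,:2].tolist()); 
top=np.array([(377,47),(403,42),(410,88),(384,95)]); T=onz(p,top,.044)[:,:2]; print('top',T.mean(0).round(4),T.round(3).tolist())
print('nose tip top',onz(p,[(420,181)],.02).round(4))
print(np.array(p['t'])@-np.array(p['R']))
E
```

```text
[[189.10000610351562, 155.60000610351562], [289.0, 113.0], [310.3999938964844, 164.60000610351562], [219.8000030517578, 201.5]]
[0.056, 0.11, 0.055, 0.103]
block [0.5698 0.3171]
long axis deg 22.38Traceback (most recent call last):
  File "<stdin>", line 8, in <module>
ValueError: max() iterable argument is empty
```

```bash
python3 -m crank '[[0.0095,-0.0005,-0.01,0,0,-9.6,100],[0.0095,-0.0005,-0.01,0,0,-9.6,100],[0.0095,-0.0005,-0.01,0,0,-9.6,100],[0.0095,-0.0005,-0.01,0,0,-9.6,100],[0.0095,-0.0005,-0.01,0,0,-9.6,100],[0.0095,-0.0005,-0.01,0,0,-9.6,100],[0.0095,0,-0.01,0,0,-9.6,100],[0,0,-0.03,0,0,0,100],[0,0,-0.03,0,0,0,100],[0,0,0,0,0,0,100]]'; python3 - <<'E'
from h import *
a,p=snap('wrist','w3.png')
b,q=load('w2')
h=cv2.cvtColor(b,cv2.COLOR_RGB2HSV); print(h[60,392],h[75,397])
print(np.degrees(cv2.Rodrigues(np.array(p['R']))[0]).round(1).ravel(), env.observe()['q'].round(2))
E
```

```text
time_s: 2.7
tcp_pos: [0.5697, 0.3151, 0.1184]
tool_rot: [-0.197, 0.98, -0.001, -0.002]
wrist_force: [-0.2, -0.6, 0.7]
finger_gap: 0.0854
grasp_force: 0.0
[  1 166 251] [  2 167 183]
[ -93.3 -140.3  -22.2] [ 0.81  0.19  0.05  0.   -1.43 -1.99]
```

View pics/w3.png

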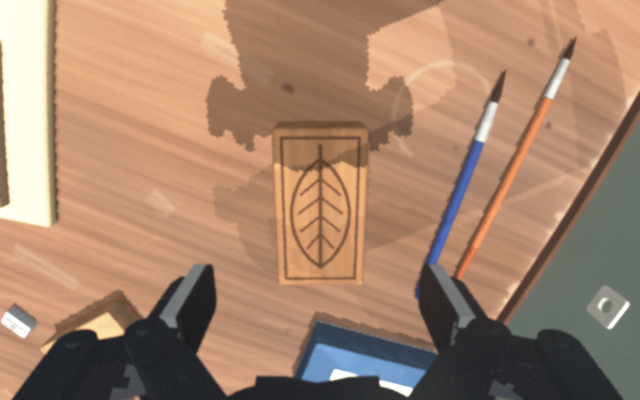

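The close view shows the block well aligned between the fingers, its top face spanning about (274,134), (367,134), (363,284) and (279,284).

```bash
python3 - <<'E'
from h import *
a,p=load('w3')
W=onz(p,[(274,134),(367,134),(363,284),(279,284)],.042)[:,:2]; print(W.round(4).tolist(),W.mean(0).round(4),[round(float(np.linalg.norm(W[i]-W[i-1])),3) for i in range(4)])
d=W[2]+W[3]-W[0]-W[1]; print(np.degrees(np.arctan2(d[1],d[0])))
b,q=load('w2')
h=cv2.cvtColor(b,cv2.COLOR_RGB2HSV); m=(((h[...,0]<8)|(h[...,0]>172))&(h[...,1]>150)&(h[...,2]>90)).astype(np.uint8); m[:30]=0;m[120:]=0;m[:,:350]=0;m[:,450:]=0
ct=max(cv2.findContours(m,0,2)[0],key=cv2.contourArea); r=cv2.minAreaRect(ct); B=cv2.boxPoints(r); print(B.tolist())
T=onz(q,B,.044)[:,:2]; print(T.round(3).tolist(),T.mean(0).round(4)); print('nose',onz(q,[(420,178)],.02).round(4))
E
```

```text
[[0.5349, 0.2728], [0.5129, 0.3252], [0.6089, 0.3675], [0.6318, 0.313]] [0.5721 0.3196] [0.105, 0.057, 0.105, 0.059]
23.128473121626477
[[375.1153869628906, 47.576934814453125], [400.8846130371094, 42.423095703125], [410.3846130371094, 89.923095703125], [384.6153869628906, 95.07693481445312]]
[[0.451, 0.212], [0.427, 0.207], [0.416, 0.249], [0.44, 0.254]] [0.4334 0.2306]
nose [[0.3919 0.3421 0.02  ]]
```

```bash
python3 -m crank '[[0.002,0.004,-0.026,0,0,0,100],[0,0,-0.026,0,0,0,100],[0,0,-0.026,0,0,0,100],[0,0,-0.026,0,0,0,100],[0,0,0,0,0,0,50],[0,0,0,0,0,0,50],[0,0,0,0,0,0,50],[0,0,0,0,0,0,50],[0,0,0,0,0,0,50],[0,0,0,0,0,0,50]]' 45
```

```text
time_s: 4.0
tcp_pos: [0.5735, 0.3217, 0.0196]
tool_rot: [-0.198, 0.98, 0.001, 0.002]
wrist_force: [-1.4, 0.0, 5.9]
finger_gap: 0.0588
grasp_force: 52.9
```

```bash
python3 -m crank '[[0,0,0.025,0,0,0,50],[0,0,0.03,0,0,0,50],[0,0,0.03,0,0,0,50],[0.0037,-0.042,0,0,0,-2,50],[0.0037,-0.042,0,0,0,-2,50],[0.0037,-0.042,0,0,0,-2,50],[0.0037,-0.042,0,0,0,-2,50],[0.0037,-0.042,0,0,0,-2,50],[0.0037,-0.042,0,0,0,-1.2,50],[0.0037,-0.042,0,0,0,0,50]]' ; python3 -c "
from h import *
print(env.observe()['tcp_pos'])
snap('wrist','w4.png')"
```

```text
time_s: 5.25
tcp_pos: [0.5981, 0.0258, 0.102]
tool_rot: [-0.101, 0.995, 0.0, -0.0]
wrist_force: [0.5, -0.0, -2.1]
finger_gap: 0.0586
grasp_force: 52.0
[0.59805034 0.02576357 0.10200155]
```

View pics/w4.png

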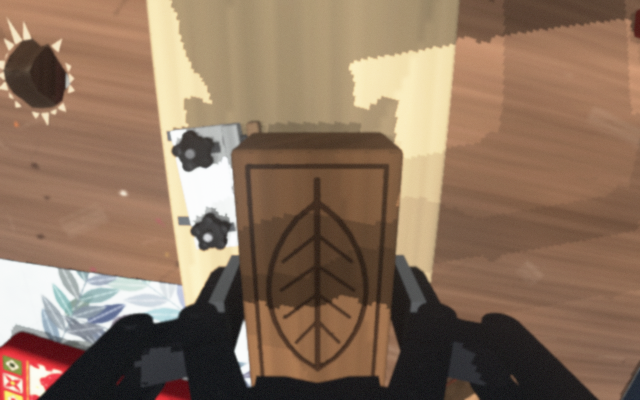

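The held block hangs square in the fingers, with its near top edge from (233,151) to (402,151). The base edges run from (148,0) to (183,280) and from (458,0) to (433,280).

```bash
python3 - <<'E'
from h import *
a,p=load('w4')
L=onz(p,[(149,5),(181,270),(458,5),(434,270)],.012)[:,:2]; print(L.round(4).tolist())
for A in(L[:2],L[2:]): d=A[0]-A[1]; print(np.degrees(np.arctan2(-d[1],-d[0])).round(2))
o=np.array([.584,.014]);th=np.radians(11.6);R=np.array([[np.cos(th),-np.sin(th)],[np.sin(th),np.cos(th)]])
print('edges local',((L-o)@R).round(4).tolist())
E2=onz(p,[(233,151),(402,151)],.1244)[:,:2]; print('near top edge',E2.round(4).tolist(),np.linalg.norm(E2[0]-E2[1]).round(4)); m=E2.mean(0); c=m+R@np.array([.055,0]); print('block centre',c.round(4)); 
print('local',((c-o)@R).round(4))
E
```

```text
[[0.4959, -0.0975], [0.6712, -0.0616], [0.4591, 0.0842], [0.6331, 0.1226]]
11.57
12.42
edges local [[-0.1087, -0.0915], [0.0702, -0.0916], [-0.1083, 0.0939], [0.0699, 0.0965]]
near top edge [[0.5477, -0.0129], [0.5361, 0.0435]] 0.0576
block centre [0.5958 0.0263]
local [0.014  0.0097]
```

```bash
python3 -m crank '[[0,0,-0.015,0,0,0,50],[0,0,-0.015,0,0,0,50],[0,0,-0.015,0,0,0,50],[0,0,-0.012,0,0,0,50],[0,0,-0.006,0,0,0,50],[0,0,-0.002,0,0,0,50],[0,0,-0.001,0,0,0,50],[0,0,-0.001,0,0,0,50],[0,0,0,0,0,0,50],[0,0,0,0,0,0,50]]'
```

```text
time_s: 6.55
tcp_pos: [0.5987, 0.0272, 0.0357]
tool_rot: [-0.101, 0.995, 0.0, 0.001]
wrist_force: [-0.1, 3.8, -0.5]
finger_gap: 0.0592
grasp_force: 52.2
```

```bash
python3 -m crank '[[0,0,-0.001,0,0,0,50],[0,0,-0.001,0,0,0,50],[0,0,-0.001,0,0,0,50],[0,0,-0.001,0,0,0,50],[0,0,0,0,0,0,50],[0,0,0,0,0,0,50],[0,0,0,0,0,0,50],[0,0,0,0,0,0,50],[0,0,0,0,0,0,50],[0,0,0,0,0,0,50]]'; python3 -c "
from h import *
s=env.observe();print(s['wrist_force'],s['torque'])"
```

```text
time_s: 7.8
tcp_pos: [0.5984, 0.0271, 0.0316]
tool_rot: [-0.101, 0.995, 0.0, 0.0]
wrist_force: [-3.2, 5.3, 3.7]
finger_gap: 0.0588
grasp_force: 52.6
[-3.17890367  5.33073154  3.6707716 ] [1.54786244 0.7738232  0.09816356]
```

```bash
python3 -m crank '[[0.0029,0.0006,0,0,0,0,50],[0.0029,0.0006,0,0,0,0,50],[0.0029,0.0006,0,0,0,0,50],[0.002,0.0004,0,0,0,0,50],[0,0,0,0,0,0,50],[0,0,0,0,0,0,50],[0,0,0,0,0,0,50],[0,0,0,0,0,0,50],[0,0,0,0,0,0,50],[0,0,0,0,0,0,50]]'; python3 -m crank '[[0.001,0.0002,0,0,0,0,50],[0.001,0.0002,0,0,0,0,50],[0.001,0.0002,0,0,0,0,50],[0,0,0,0,0,0,50],[0,0,0,0,0,0,50],[0,0,0,0,0,0,50],[0,0,0,0,0,0,50],[0,0,0,0,0,0,50],[0,0,0,0,0,0,50],[0,0,0,0,0,0,50]]'
```

```text
time_s: 9.05
tcp_pos: [0.6084, 0.0289, 0.0316]
tool_rot: [-0.101, 0.995, -0.0, -0.001]
wrist_force: [-6.1, 3.7, 5.0]
finger_gap: 0.0584
grasp_force: 52.9
time_s: 10.3
tcp_pos: [0.6112, 0.0295, 0.0316]
tool_rot: [-0.101, 0.995, -0.0, -0.001]
wrist_force: [-7.0, 4.1, 5.4]
finger_gap: 0.0589
grasp_force: 53.0
```

```bash
python3 -m crank '[[0.001,0.0002,0,0,0,0,50],[0.001,0.0002,0,0,0,0,50],[0,0,0,0,0,0,50],[0,0,0,0,0,0,50],[0,0,0,0,0,0,50],[0,0,0,0,0,0,50],[0,0,0,0,0,0,50],[0,0,0,0,0,0,50],[0,0,0,0,0,0,50],[0,0,0,0,0,0,50]]';  python3 -m crank '[[0.001,0.0002,0,0,0,0,50],[0.001,0.0002,0,0,0,0,50],[0,0,0,0,0,0,50],[0,0,0,0,0,0,50],[0,0,0,0,0,0,50],[0,0,0,0,0,0,50],[0,0,0,0,0,0,50],[0,0,0,0,0,0,50],[0,0,0,0,0,0,50],[0,0,0,0,0,0,50]]'
```

```text
time_s: 11.55
tcp_pos: [0.6132, 0.0299, 0.0316]
tool_rot: [-0.101, 0.995, -0.0, -0.001]
wrist_force: [-7.2, 4.7, 6.2]
finger_gap: 0.0591
grasp_force: 53.0
time_s: 12.8
tcp_pos: [0.6144, 0.0301, 0.0316]
tool_rot: [-0.101, 0.995, -0.0, -0.002]
wrist_force: [-10.2, 3.3, 8.7]
finger_gap: 0.0587
grasp_force: 53.2
```

```bash
python3 -m crank '[[-0.0002,0.001,0,0,0,0,50],[-0.0002,0.001,0,0,0,0,50],[-0.0002,0.001,0,0,0,0,50],[0,0,0,0,0,0,50],[0,0,0,0,0,0,50],[0,0,0,0,0,0,50],[0,0,0,0,0,0,50],[0,0,0,0,0,0,50],[0,0,0,0,0,0,50],[0,0,0,0,0,0,50]]';  python3 -m crank '[[-0.0002,0.001,0,0,0,0,50],[0,0,0,0,0,0,50],[0,0,0,0,0,0,50],[0,0,0,0,0,0,50],[0,0,0,0,0,0,50],[0,0,0,0,0,0,50],[0,0,0,0,0,0,50],[0,0,0,0,0,0,50],[0,0,0,0,0,0,50],[0,0,0,0,0,0,50]]'
```

```text
time_s: 14.05
tcp_pos: [0.6143, 0.0308, 0.0317]
tool_rot: [-0.1, 0.995, -0.002, -0.002]
wrist_force: [-7.2, -5.4, 6.0]
finger_gap: 0.0587
grasp_force: 52.9
time_s: 15.3
tcp_pos: [0.6142, 0.0312, 0.0317]
tool_rot: [-0.1, 0.995, -0.002, -0.002]
wrist_force: [-5.8, -6.0, 5.9]
finger_gap: 0.059
grasp_force: 52.9
```

```bash
python3 -m crank '[[-0.0002,0.001,0,0,0,0,50],[-0.0002,0.001,0,0,0,0,50],[0,0,0,0,0,0,50],[0,0,0,0,0,0,50],[0,0,0,0,0,0,50],[0,0,0,0,0,0,50],[0,0,0,0,0,0,50],[0,0,0,0,0,0,50],[0,0,0,0,0,0,50],[0,0,0,0,0,0,50]]'; python3 - <<'E'
from h import *
a,p=snap('wrist','w5.png');b,q=snap('side','d2.png');s,r=snap('scene','s2.png')
o=np.zeros((600,640,3),np.uint8); o[:300,:480]=cv2.resize(b[160:270,250:426],(480,300),interpolation=2); o[300:,:480]=cv2.resize(s[160:260,240:400],(480,300),interpolation=2)
cv2.imwrite('pics/c5.png',o[:,:480,::-1])
E
```

```text
time_s: 16.55
tcp_pos: [0.6138, 0.0329, 0.0317]
tool_rot: [-0.1, 0.995, -0.003, -0.002]
wrist_force: [-5.4, -7.6, 5.5]
finger_gap: 0.0594
grasp_force: 52.9
```

View pics/c5.png

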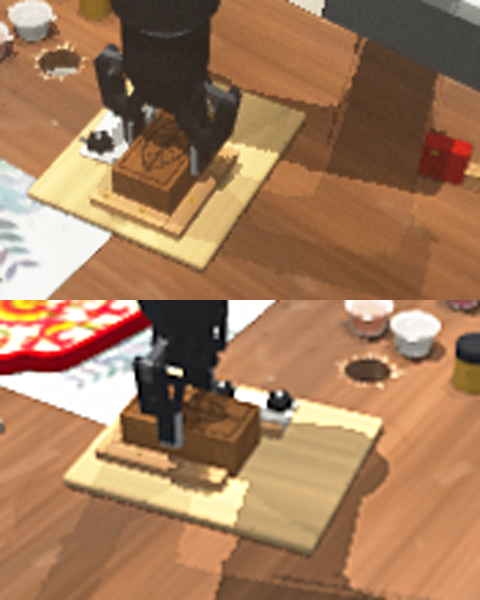

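The block sits flat against the end stop, with a few mm left to the fixed fence (side crop at about (190,195)). It is still sliding, so I'll carry on.

```bash
python3 -m crank '[[-0.0002,0.001,0.0005,0,0,0,50],[-0.0002,0.001,0,0,0,0,50],[0,0,0,0,0,0,50],[0,0,0,0,0,0,50],[0,0,0,0,0,0,50],[0,0,0,0,0,0,50],[0,0,0,0,0,0,50],[0,0,0,0,0,0,50],[0,0,0,0,0,0,50],[0,0,0,0,0,0,50]]'; python3 -m crank '[[-0.0002,0.001,0,0,0,0,50],[-0.0002,0.001,0,0,0,0,50],[0,0,0,0,0,0,50],[0,0,0,0,0,0,50],[0,0,0,0,0,0,50],[0,0,0,0,0,0,50],[0,0,0,0,0,0,50],[0,0,0,0,0,0,50],[0,0,0,0,0,0,50],[0,0,0,0,0,0,50]]'
```

```text
time_s: 17.95
tcp_pos: [0.6134, 0.0353, 0.0318]
tool_rot: [-0.1, 0.995, -0.002, -0.002]
wrist_force: [-4.1, -7.1, 4.3]
finger_gap: 0.0588
grasp_force: 52.6
time_s: 19.2
tcp_pos: [0.6133, 0.0355, 0.0318]
tool_rot: [-0.1, 0.995, -0.004, -0.002]
wrist_force: [-1.3, -13.3, 2.3]
finger_gap: 0.0589
grasp_force: 52.5
```

```bash
python3 -m crank '[[0.001,0,0,0,0,0,50],[0.001,0,0,0,0,0,50],[0,0,0,0,0,0,50],[0,0,0,0,0,0,50],[0,0,0,0,0,0,50],[0,0,0,0,0,0,50],[0,0,0,0,0,0,50],[-0.0005,-0.0005,0,0,0,0,50],[-0.0005,-0.0005,0,0,0,0,50],[0,0,0,0,0,0,50]]'; python3 -m crank '[[0,0,0,0,0,0,76],[0,0,0,0,0,0,82],[0,0,0,0,0,0,84],[0,0,0,0,0,0,84],[0,0,0.01,0,0,0,84],[0,0,0.025,0,0,0,84],[0,0,0.03,0,0,0,84],[0,0,0.03,0,0,0,100],[0,0,0.03,0,0,0,100],[0,0,0,0,0,0,100]]'; python3 - <<'E'
from h import *
snap('wrist','w6.png');snap('side','d3.png');snap('scene','s3.png')
E
```

```text
time_s: 20.45
tcp_pos: [0.6133, 0.0354, 0.0318]
tool_rot: [-0.1, 0.995, -0.003, -0.003]
wrist_force: [-7.0, -9.0, 5.9]
finger_gap: 0.0588
grasp_force: 52.8
time_s: 21.7
tcp_pos: [0.6166, 0.0398, 0.1612]
tool_rot: [-0.101, 0.995, 0.0, 0.003]
wrist_force: [0.1, 0.1, -0.5]
finger_gap: 0.0853
grasp_force: 0.0
```

View pics/w6.png

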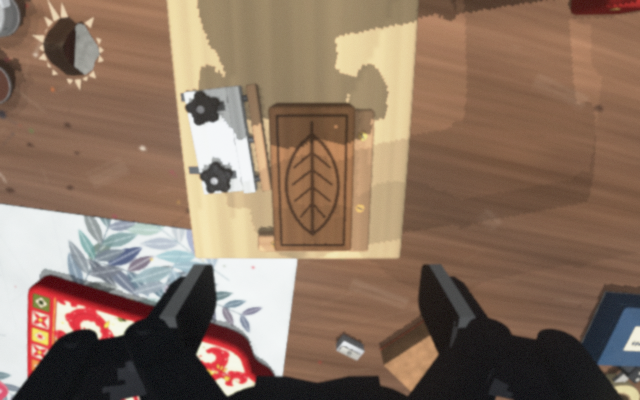

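The block is seated along the fence and the stop, with top corners (270,108), (354,108), (351,250) and (273,250). The gap at the strip, left of the block, is clear.

```bash
python3 - <<'E'
from h import *
a,p=load('w6')
F=onz(p,[(194,258),(400,258)],.012)[:,:2]; L=onz(p,[(168,5),(194,258)],.012)[:,:2]; Rr=onz(p,[(417,5),(400,258)],.012)[:,:2]
for A in(L,Rr): d=A[1]-A[0]; print(np.degrees(np.arctan2(d[1],d[0])).round(2))
d=F[1]-F[0]; print('far edge',np.degrees(np.arctan2(d[1],d[0])).round(2)-90, np.linalg.norm(d).round(4))
th=np.radians(11.8);R=np.array([[np.cos(th),-np.sin(th)],[np.sin(th),np.cos(th)]])
o=F.mean(0)-R@np.array([.115,0]); print('holder',o.round(4))
B=onz(p,[(270,108),(354,108),(351,250),(273,250)],.054)[:,:2]; d=B[2]+B[3]-B[0]-B[1]
print('block local',((B-o)@R).round(4).tolist(),((B.mean(0)-o)@R).round(4),np.degrees(np.arctan2(d[1],d[0])).round(2))
S=onz(p,[(258,85),(268,190)],.024)[:,:2]; print('strip',((S-o)@R).round(4).tolist())
print('mouth',(o+R@[-.025,-.015]).round(4))
E
```

```text
11.2
12.12
far edge 11.760000000000005 0.1895
holder [0.5828 0.0144]
block local [[-0.0226, -0.013], [-0.0224, 0.0442], [0.085, 0.0451], [0.0849, -0.0154]] [0.0312 0.0152] 11.41
strip [[-0.0371, -0.0253], [0.0456, -0.0213]]
mouth [ 0.5614 -0.0054]
```

```bash
python3 -m crank '[[-0.02,0.02,0,0,0,10.5,100],[-0.02,0.021,0,0,0,10.5,100],[-0.02,0.021,0,0,0,10.5,100],[-0.02,0.021,0,0,0,10.5,100],[-0.02,0.021,-0.005,0,0,10.5,100],[-0.02,0.021,-0.005,0,0,10.5,100],[-0.02,0.021,-0.005,0,0,10.5,100],[-0.02,0.021,-0.005,0,0,10.5,100],[-0.022,0.022,-0.005,0,0,10.3,100],[0,0,0,0,0,0,100]]'; python3 - <<'E'
from h import *
a,p=snap('wrist','w7.png')
print(env.observe()['tcp_pos'],env.observe()['q'].round(2))
E
```

```text
time_s: 23.1
tcp_pos: [0.4317, 0.2293, 0.1305]
tool_rot: [0.799, -0.601, -0.0, 0.001]
wrist_force: [-0.8, 0.0, -0.2]
finger_gap: 0.0858
grasp_force: 0.0
[0.43240681 0.22876466 0.13098767] [ 0.9  -0.25 -0.37 -0.   -1.46 -0.62]
```

View pics/w7.png

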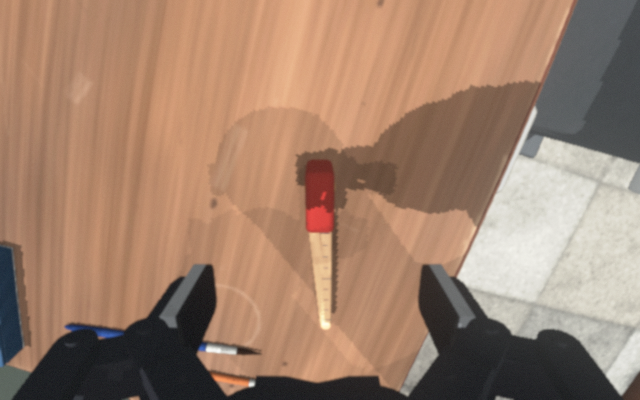

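The handle lies between the fingers at (306..333, 160..232), and the nose is at (324,328), slightly right of the handle's axis.

```bash
python3 - <<'E'
from h import *
a,p=load('w7'); h=cv2.cvtColor(a,cv2.COLOR_RGB2HSV)
m=(((h[...,0]<8)|(h[...,0]>172))&(h[...,1]>150)&(h[...,2]>70)).astype(np.uint8); m[:140]=0;m[260:]=0;m[:,:280]=0;m[:,350:]=0
for v in (160,165,170,178,190,200,210,220,228,231,233):
    u=np.where(m[v])[0]; print(v,(u.min(),u.max()) if len(u) else None,h[v,320].tolist(),end=' | ')
print()
for v in range(238,330,15):
    w=(h[v,290:345,1]<120)&(h[v,290:345,2]>150); print(v,a[v,298:342:4].tolist()[:0], ''.join('#' if x else '.' for x in w))
for nm,uv,z in(('rear top',(319,175),.044),('front top',(320,231),.044),('nose',(325,327),.02)): print(nm,onz(p,[uv],z).round(4))
E
```

```text
160 (np.int64(312), np.int64(326)) [5, 145, 109] | 165 (np.int64(308), np.int64(331)) [2, 155, 105] | 170 (np.int64(307), np.int64(331)) [2, 156, 108] | 178 (np.int64(306), np.int64(333)) [2, 166, 132] | 190 (np.int64(306), np.int64(333)) [2, 172, 129] | 200 (np.int64(307), np.int64(333)) [2, 173, 136] | 210 (np.int64(306), np.int64(332)) [1, 180, 223] | 220 (np.int64(306), np.int64(333)) [1, 179, 220] | 228 (np.int64(306), np.int64(332)) [1, 177, 206] | 231 (np.int64(309), np.int64(329)) [2, 165, 188] | 233 None [10, 103, 186] | 
238 [] ##########################################.......######
253 [] ##########################################.......######
268 [] ##########################################.....########
283 [] ##########################################.....########
298 [] ##########################################....#########
313 [] #######################################################
328 [] #######################################################
rear top [[0.4358 0.2105 0.044 ]]
front top [[0.4239 0.2489 0.044 ]]
nose [[0.3914 0.3438 0.02  ]]
```

```bash
python3 -m crank '[[-0.001,-0.001,-0.03,0,0,0,100],[0,0,-0.03,0,0,0,100],[0,0,-0.03,0,0,0,80],[0,0,-0.022,0,0,0,60],[0,0,-0.008,0,0,0,40],[0,0,0,0,0,0,20],[0,0,0,0,0,0,10],[0,0,0,0,0,0,10],[0,0,0,0,0,0,10],[0,0,0,0,0,0,10]]' 40
```

```text
time_s: 24.4
tcp_pos: [0.4321, 0.2277, 0.012]
tool_rot: [0.798, -0.602, -0.0, -0.0]
wrist_force: [0.6, 0.3, -1.3]
finger_gap: 0.0194
grasp_force: 43.9
```

```bash
python3 -m crank '[[0,0,0.045,0,0,0,10],[0,0,0.045,0,0,0,10],[0,-0.034,0,0,0,-10.5,10],[-0.001,-0.034,0,0,0,-10.5,10],[-0.001,-0.034,0,0,0,-10.5,10],[-0.001,-0.034,0,0,0,-10.5,10],[-0.001,-0.034,0,0,0,-10.5,10],[-0.001,-0.034,0,0,0,-10.5,10],[-0.001,-0.034,0,0,0,-10.5,10],[-0.001,-0.034,0,0,0,-10.5,10]]'; python3 -m crank '[[0,0,0,0,0,-10.3,10],[0,0,-0.015,0,0,0,10],[0,0,-0.015,0,0,0,10],[0,0,-0.01,0,0,0,10],[0,0,0,0,0,0,10],[0,0,0,0,0,0,10],[0,0,0,0,0,0,10],[0,0,0,0,0,0,10],[0,0,0,0,0,0,10],[0,0,0,0,0,0,10]]'; python3 - <<'E'
from h import *
snap('wrist','w8.png');snap('side','d8.png');snap('scene','s8.png')
E
```

```text
time_s: 25.65
tcp_pos: [0.4249, -0.0454, 0.102]
tool_rot: [-0.187, 0.982, 0.0, 0.0]
wrist_force: [0.7, 0.1, -0.4]
finger_gap: 0.0196
grasp_force: 44.0
time_s: 26.9
tcp_pos: [0.4251, -0.0444, 0.0618]
tool_rot: [-0.101, 0.995, 0.0, 0.0]
wrist_force: [0.5, 0.8, -0.5]
finger_gap: 0.0197
grasp_force: 43.9
```

View pics/w8.png

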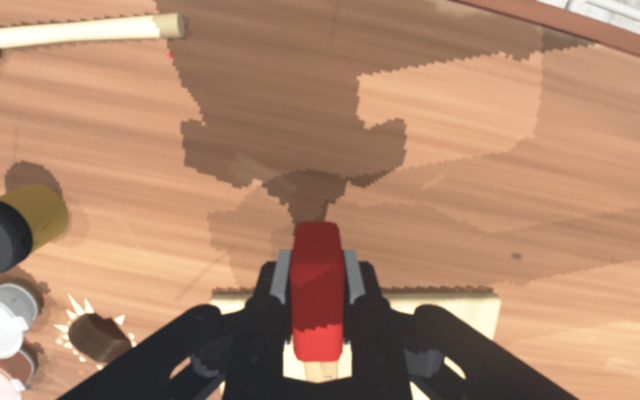

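The handle sits squarely in the fingers, with the nose pointing away over the holder. The holder's front edge runs at row ~295 from (211) to (500).

```bash
python3 - <<'E'
from h import *
a,p=load('w8'); W=onz(p,[(211,295),(500,295)],.012)[:,:2]; th=np.radians(11.6);R=np.array([[np.cos(th),-np.sin(th)],[np.sin(th),np.cos(th)]])
t=np.array([.4251,-.0444]); print(np.linalg.norm(W[1]-W[0]).round(4),((W-t)@R).round(4).tolist())
H=onz(p,[(317,224),(316,355)],.0618-.012+.044)[:,:2]; print(((H-t)@R).round(4).tolist())
E
```

```text
0.1841 [[0.0487, -0.0659], [0.0495, 0.1181]]
[[-0.0342, 0.0009], [0.0208, 0.0005]]
```

```bash
python3 -m crank '[[0,0,-0.012,0,0,0,10],[0,0,-0.012,0,0,0,10],[0,0,-0.008,0,0,0,10],[0,0,-0.003,0,0,0,10],[0,0,-0.001,0,0,0,10],[0,0,-0.001,0,0,0,10],[0,0,-0.0005,0,0,0,10],[0,0,0,0,0,0,10],[0,0,0,0,0,0,10],[0,0,0,0,0,0,10]]'; python3 -m crank '[[0.0049,0.001,0,0,0,0,10],[0.0049,0.001,0,0,0,0,10],[0.0049,0.001,0,0,0,0,10],[0.0049,0.001,0,0,0,0,10],[0,0,0,0,0,0,10],[0,0,0,0,0,0,10],[0,0,0,0,0,0,10],[0,0,0,0,0,0,10],[0,0,0,0,0,0,10],[0,0,0,0,0,0,10]]'; python3 - <<'E'
from h import *
snap('side','d9.png');snap('scene','s9.png')
E
```

```text
time_s: 28.3
tcp_pos: [0.4251, -0.0444, 0.0243]
tool_rot: [-0.101, 0.995, 0.0, 0.0]
wrist_force: [-0.1, 0.0, 0.3]
finger_gap: 0.0196
grasp_force: 43.9
time_s: 29.55
tcp_pos: [0.4446, -0.0404, 0.0242]
tool_rot: [-0.101, 0.995, 0.0, -0.0]
wrist_force: [0.0, -1.3, -1.5]
finger_gap: 0.0196
grasp_force: 43.8
```

```bash
python3 -m crank '[[0.0039,0.0008,0,0,0,0,10],[0.0039,0.0008,0,0,0,0,10],[0.0039,0.0008,0,0,0,0,10],[0,0,0,0,0,0,10],[0,0,0,0,0,0,10],[0,0,0,0,0,0,10],[-0.0001,0.0005,0,0,0,0,10],[-0.0001,0.0005,0,0,0,0,10],[0,0,0,0,0,0,10],[0,0,0,0,0,0,10]]'
```

```text
time_s: 30.9
tcp_pos: [0.4561, -0.0372, 0.0243]
tool_rot: [-0.101, 0.995, -0.0, -0.0]
wrist_force: [2.2, -4.3, 0.2]
finger_gap: 0.0195
grasp_force: 43.5
```

```bash
python3 -m crank '[[0.003,0.0003,0,0,0,0,10],[0.0029,0.0006,0,0,0,0,10],[0,0,0,0,0,0,10],[0,0,0,0,0,0,10],[0,0,0,0,0,0,10],[0.002,0.0004,0,0,0,0,10],[0,0,0,0,0,0,10],[0,0,0,0,0,0,10],[0,0,0,0,0,0,10],[0,0,0,0,0,0,10]]'; python3 -m crank '[[0.002,0.0004,0,0,0,0,10],[0.002,0.0004,0,0,0,0,10],[0,0,0,0,0,0,10],[0,0,0,0,0,0,10],[0,0,0,0,0,0,10],[0,0,0,0,0,0,10],[0,0,0,0,0,0,10],[0,0,0,0,0,0,10],[0,0,0,0,0,0,10],[0,0,0,0,0,0,10]]'
```

```text
time_s: 32.15
tcp_pos: [0.4637, -0.0358, 0.0241]
tool_rot: [-0.101, 0.995, -0.0, -0.0]
wrist_force: [-0.8, -5.1, -1.4]
finger_gap: 0.0196
grasp_force: 43.6
time_s: 33.4
tcp_pos: [0.467, -0.0352, 0.0238]
tool_rot: [-0.101, 0.995, -0.0, -0.001]
wrist_force: [-4.1, -5.1, -0.5]
finger_gap: 0.0196
grasp_force: 43.7
```

```bash
python3 -m crank '[[0.001,0.0002,0,0,0,0,10],[0.001,0.0002,0,0,0,0,10],[0,0,0,0,0,0,10],[0,0,0,0,0,0,10],[0,0,0,0,0,0,10],[0,0,0,0,0,0,10],[0,0,0,0,0,0,10],[0,0,0,0,0,0,10],[0,0,0,0,0,0,10],[0,0,0,0,0,0,10]]'; python3 -m crank '[[0.001,0.0002,0,0,0,0,10],[0,0,0,0,0,0,10],[0,0,0,0,0,0,10],[0,0,0,0,0,0,10],[0,0,0,0,0,0,10],[0,0,0,0,0,0,10],[0,0,0,0,0,0,10],[0,0,0,0,0,0,10],[0,0,0,0,0,0,10],[0,0,0,0,0,0,10]]'
```

```text
time_s: 34.65
tcp_pos: [0.4685, -0.035, 0.0237]
tool_rot: [-0.101, 0.995, -0.0, -0.002]
wrist_force: [-6.6, -5.2, 1.4]
finger_gap: 0.0195
grasp_force: 43.9
time_s: 35.9
tcp_pos: [0.4693, -0.0348, 0.0237]
tool_rot: [-0.101, 0.995, -0.0, -0.002]
wrist_force: [-7.8, -4.7, 2.2]
finger_gap: 0.0195
grasp_force: 44.0
```

```bash
python3 -m crank '[[0,0,0,0,0,0,35],[0,0,0,0,0,0,50],[0,0,0,0,0,0,60],[0,0,0.01,0,0,0,60],[0,0,0.02,0,0,0,60],[0,0,0.025,0,0,0,60],[-0.024,-0.005,0,0,0,0,40],[-0.025,-0.005,0,0,0,0,10],[0,0,0,0,0,0,0],[0,0,0,0,0,0,0]]' 20; python3 - <<'E'
from h import *
print(env.observe()['tcp_pos'])
a,p=snap('wrist','w9.png');snap('side','d10.png');snap('scene','s10.png')
h=cv2.cvtColor(a,cv2.COLOR_RGB2HSV); m=(((h[...,0]<8)|(h[...,0]>172))&(h[...,1]>150)&(h[...,2]>70)).astype(np.uint8)*255
for c in cv2.findContours(m,0,2)[0]:
    if cv2.contourArea(c)>300: print(cv2.boundingRect(c),cv2.minAreaRect(c))
E
```

```text
time_s: 37.15
tcp_pos: [0.4227, -0.0441, 0.08]
tool_rot: [-0.101, 0.995, 0.0, 0.001]
wrist_force: [-0.5, -0.3, -0.3]
finger_gap: 0.0
grasp_force: 0.0
[ 0.42265675 -0.04411369  0.07999465]
```

```bash
python3 - <<'E'
from h import *
for f in('s10','d10'):
    a,p=load(f); h=cv2.cvtColor(a,cv2.COLOR_RGB2HSV); m=(((h[...,0]<8)|(h[...,0]>172))&(h[...,1]>150)&(h[...,2]>60)).astype(np.uint8)
    e=proj(p,[[.4693,-.0348,.034],[.555,-.01,.022]]); print(f,e.round(0).tolist())
    x,y=e[0].astype(int); n,l,s,c=cv2.connectedComponentsWithStats(m)
    for i in range(1,n):
        if s[i,4]>40 and np.hypot(*(c[i]-e[0]))<40: print(s[i].tolist(),c[i].round(1),onz(p,[c[i]],.034).round(4))
E
```

```text
s10 [[362.0, 207.0], [329.0, 205.0]]
[353, 198, 18, 20, 277] [361.6 207.4] [[ 0.4711 -0.0336  0.034 ]]
d10 [[326.0, 180.0], [313.0, 202.0]]
[320, 171, 12, 20, 156] [325.9 179.7] [[ 0.4663 -0.0358  0.034 ]]
```

```bash
python3 -m crank '[[0,0,-0.02,0,0,0,0],[0,0,-0.02,0,0,0,0],[0,0,-0.015,0,0,0,0],[0,0,0,0,0,0,0],[0.0029,0.0006,0,0,0,0,0],[0.0029,0.0006,0,0,0,0,0],[0.0029,0.0006,0,0,0,0,0],[0,0,0,0,0,0,0],[0,0,0,0,0,0,0],[0,0,0,0,0,0,0]]'; python3 -m crank '[[0.001,0.0002,0,0,0,0,0],[0.001,0.0002,0,0,0,0,0],[0.001,0.0002,0,0,0,0,0],[0,0,0,0,0,0,0],[0,0,0,0,0,0,0],[0,0,0,0,0,0,0],[0,0,0,0,0,0,0],[0,0,0,0,0,0,0],[0,0,0,0,0,0,0],[0,0,0,0,0,0,0]]'
```

```text
time_s: 38.55
tcp_pos: [0.4307, -0.0425, 0.0243]
tool_rot: [-0.101, 0.995, 0.0, -0.0]
wrist_force: [1.1, -0.9, 0.1]
finger_gap: 0.0002
grasp_force: 0.0
time_s: 39.8
tcp_pos: [0.4338, -0.0419, 0.0242]
tool_rot: [-0.101, 0.995, 0.0, -0.0]
wrist_force: [-0.4, 0.6, 0.0]
finger_gap: -0.0002
grasp_force: 0.0
```

```bash
python3 -m crank '[[0.001,0.0002,0,0,0,0,0],[0.001,0.0002,0,0,0,0,0],[0,0,0,0,0,0,0],[0,0,0,0,0,0,0],[0,0,0,0,0,0,0],[0,0,0,0,0,0,0],[0,0,0,0,0,0,0],[0,0,0,0,0,0,0],[0,0,0,0,0,0,0],[0,0,0,0,0,0,0]]'; python3 -m crank '[[0.001,0.0002,0,0,0,0,0],[0,0,0,0,0,0,0],[0,0,0,0,0,0,0],[0,0,0,0,0,0,0],[0,0,0,0,0,0,0],[0,0,0,0,0,0,0],[0,0,0,0,0,0,0],[0,0,0,0,0,0,0],[0,0,0,0,0,0,0],[0,0,0,0,0,0,0]]'
```

```text
time_s: 41.05
tcp_pos: [0.4358, -0.0415, 0.0243]
tool_rot: [-0.101, 0.995, 0.0, -0.0]
wrist_force: [1.0, 0.9, 0.2]
finger_gap: 0.0001
grasp_force: 0.0
time_s: 42.3
tcp_pos: [0.4368, -0.0413, 0.0243]
tool_rot: [-0.101, 0.995, 0.0, -0.0]
wrist_force: [-0.4, -0.1, 0.7]
finger_gap: -0.0001
grasp_force: 0.0
```

```bash
for i in 1; do python3 -m crank '[[0.001,0.0002,0,0,0,0,0],[0.0005,0.0001,0,0,0,0,0],[0,0,0,0,0,0,0],[0,0,0,0,0,0,0],[0,0,0,0,0,0,0],[0,0,0,0,0,0,0],[0,0,0,0,0,0,0],[0,0,0,0,0,0,0],[0,0,0,0,0,0,0],[0,0,0,0,0,0,0]]'; done; python3 -m crank '[[0.001,0.0002,0,0,0,0,0],[0,0,0,0,0,0,0],[0,0,0,0,0,0,0],[0,0,0,0,0,0,0],[0,0,0,0,0,0,0],[0,0,0,0,0,0,0],[0,0,0,0,0,0,0],[0,0,0,0,0,0,0],[0,0,0,0,0,0,0],[0,0,0,0,0,0,0]]'
```

```text
time_s: 43.55
tcp_pos: [0.4383, -0.041, 0.0243]
tool_rot: [-0.101, 0.995, 0.0, -0.0]
wrist_force: [0.0, 0.4, -0.2]
finger_gap: 0.0002
grasp_force: 0.0
time_s: 44.8
tcp_pos: [0.4393, -0.0408, 0.0243]
tool_rot: [-0.101, 0.995, 0.0, -0.0]
wrist_force: [0.4, -0.4, -0.4]
finger_gap: -0.0001
grasp_force: 0.0
```

```bash
python3 -m crank '[[0.001,0.0002,0,0,0,0,0],[0.001,0.0002,0,0,0,0,0],[0,0,0,0,0,0,0],[0,0,0,0,0,0,0],[0,0,0,0,0,0,0],[0,0,0,0,0,0,0],[0,0,0,0,0,0,0],[0,0,0,0,0,0,0],[0,0,0,0,0,0,0],[0,0,0,0,0,0,0]]'
```

```text
time_s: 46.05
tcp_pos: [0.4398, -0.041, 0.0242]
tool_rot: [-0.101, 0.995, -0.0, -0.002]
wrist_force: [-8.4, -0.4, 5.9]
finger_gap: 0.0001
grasp_force: 4.4
```

```bash
python3 -m crank '[[0.001,0.0002,0,0,0,0,0],[0.0005,0.0001,0,0,0,0,0],[0,0,0,0,0,0,0],[0,0,0,0,0,0,0],[0,0,0,0,0,0,0],[0,0,0,0,0,0,0],[0,0,0,0,0,0,0],[0,0,0,0,0,0,0],[0,0,0,0,0,0,0],[0,0,0,0,0,0,0]]'
```

```text
time_s: 47.3
tcp_pos: [0.4409, -0.041, 0.0242]
tool_rot: [-0.101, 0.995, -0.001, -0.002]
wrist_force: [-9.9, -1.0, 6.9]
finger_gap: 0.0001
grasp_force: 5.3
```

```bash
python3 -m crank '[[-0.002,-0.0004,0,0,0,0,0],[-0.006,-0.0012,0,0,0,0,0],[-0.01,-0.002,0,0,0,0,0],[-0.01,-0.002,0.01,0,0,0,0],[0,0,0.03,0,0,0,0],[0,0,0.03,0,0,0,0],[0,0,0.03,0,0,0,0],[0,0,0.03,0,0,0,0],[0,0,0,0,0,0,0],[0,0,0,0,0,0,0]]'; python3 - <<'E'
from h import *
for n,f in(('scene','s11'),('side','d11')):
    snap(n,f+'.png'); a,p=load(f); h=cv2.cvtColor(a,cv2.COLOR_RGB2HSV); m=(((h[...,0]<8)|(h[...,0]>172))&(h[...,1]>150)&(h[...,2]>60)).astype(np.uint8)
    e=proj(p,[[.4700,-.0348,.034]]); n_,l,s,c=cv2.connectedComponentsWithStats(m)
    for i in range(1,n_):
        if s[i,4]>40 and np.hypot(*(c[i]-e[0]))<40: print(s[i].tolist(),c[i].round(1),onz(p,[c[i]],.034).round(4))
    x=load(f[0]+'3')[0]; d=np.abs(a.astype(int)-x).max(2)
    B=proj(p,[[.6118,.035,.054]])[0].astype(int); print(B,'diff on block top',np.median(d[B[1]-4:B[1]+5,B[0]-6:B[0]+7]),)
    # block shift by phase correlation vs just-seated image
    w=(slice(B[1]-16,B[1]+20),slice(B[0]-20,B[0]+20)); g=[cv2.cvtColor(i,cv2.COLOR_RGB2GRAY)[w].astype(np.float32) for i in(x,a)]; print(cv2.phaseCorrelate(*g))
E
```

```text
time_s: 48.55
tcp_pos: [0.4143, -0.0456, 0.1536]
tool_rot: [-0.101, 0.995, 0.0, -0.0]
wrist_force: [0.9, -0.4, 0.1]
finger_gap: 0.0001
grasp_force: 0.0
[352, 198, 19, 20, 278] [361.1 207.2] [[ 0.4727 -0.0335  0.034 ]]
[301 195] diff on block top 25.0
((-0.12674268083776496, 0.08334570405831698), 0.9208363655540678)
[320, 171, 12, 20, 159] [325.7 179.9] [[ 0.4676 -0.0356  0.034 ]]
[311 212] diff on block top 25.0
((-0.0956588216548333, 0.05121320275292973), 0.7730535878075494)
```

Since it was seated, the block hasn't moved (under 0.2 px). The blade went in 1–2 mm further on a push of about 10 N and stays put, and the robot is clear.

```bash
python3 -c "
from workcell import env
print(env.finish_job())"
```

```text
the job is handed in; nothing more can be done
None
```

I handed the job in at about 49 s: the block is seated against the end stop and fixed fence, the blade went in on a final push of about 10 N and stayed put when let go, and the robot is clear; I did not re-check the bystanders, and no verdict came back.

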